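# Two-button start of a pearl drilling machine

## Robot

A 7-joint arm with a two-finger parallel gripper is mounted at the origin on the work surface. World frame = base frame: x ahead of the robot, y to its left, z up, the work surface at z = 0. Lengths are in m, angles in rad, forces in N, time in s.
With the tool pointing down it reaches from about 0.4 to 0.85 m from the base axis. Payload 10.4 kg.
Tool frame: the origin (TCP) lies on the centre line of the jaws, within the pads' length; the fingertips stand 17 mm ahead of it and the grasp point (between the pads) lies 2 mm behind it; z points along the fingers, y is the direction in which the jaws open and shut (so a half turn about z gives the same grasp; the last joint's range is limited). The gripper opens to 87 mm and grips with 3 to 60 N. Pads are 19 mm wide; open, the fingers measure 117 mm over their backs; the gripper's body (75 mm by 190 mm) begins 51 mm behind the grasp point.
Start: joints at [1.189, 0.332, -0.065, 1.46, 0.022, 1.35, -0.088], TCP at [0.219, -0.585, 0.24] pointing down, gripper open.
Joint ranges: [-2.6, 2.6], [-0.5, 2.12], [-1.47, 1.34], [0.16, 2.42], [-1.27, 4.41], [0.06, 2.06], [-2.6, 2.6]. Speed limits (rad/s): [2.22, 2.22, 2.79, 2.79, 3.14, 3.14, 3.14].

## Interface

Orientations are given as a unit quaternion [x, y, z, w].
In Python, from bench import r gives the robot as it stands.
- The arm moves only by the tool apply_moves, never from a script. Its argument "commands" is a list of rows, each an object with "rot": the turn, a rotation vector about the world's x, y, z in units of 180 degrees (1.0 is 180 degrees), a list of three; "linear": the shift along the world's x, y, z in units of 0.3 m (1.0 is 0.3 m), a list of three; "grip": the closure, from -1 (fully open) to 1 (shut). A call has 1 to 20 rows; each row is the pose to reach, as a shift and turn from the pose commanded when the call began, turning the shorter way round; what a row does not reach only later rows make up. A row lasts 1/10 s, in which the tool goes at most 50 mm and 8.59 degrees, less where a joint would pass 70% of its speed; a pose out of reach is approached as far as the arm can. A call with a number of a shift or a turn outside -1 to 1 is refused whole. A call with a gripper value outside its range is refused whole. The fingers move at their own pace and stop on an object; "newtons" is the grip in N (left out, the last holds). Time passes only in rows, so rows that repeat a pose let the fingers close. It gives the time, the measured TCP pose, the force and the opening at its end, in the units of the state.
- r.read_state(): the state, without advancing time (a new reading comes with each control period).
- r.camera(name): name is "scene" or "top"; returns a dict with "frame" (480x640x3 uint8, red, green, blue), "mtx" (3x3 intrinsics, pixels), "extrinsics" (4x4, takes a point from world to camera coordinates). Camera axes: x right, y down, z forward; pixel columns grow to the right and rows downward; lengths in m; the calibration is good to about 2 mm. A picture is of the moment at which its call begins. There is no depth.
- r.close_job(): hands the job in, once; it reports no verdict.
Trained networks look in a picture, given as the dict that the camera call returned (one of the last four; its "shot" number tells which), for a name from the list of things; names that differ only in an ending like _2 or _b are one class to them, and where a whole thing is asked for, a point or a joint stands for the part that bears it (a point fixed in the world has none). Each returns a list of dicts, best first, with "p" (0 to 1); they miss things now and then, are a little off and sometimes report something else, mostly with a low value. They report only what shows in the picture. A call takes as long as a camera call. They do not tell look-alikes from the thing itself.
- r.search_frame(thing, picture): "bbox" ([left, top, width, height] in pixels, round what is visible of it).
- r.spot_point(thing, picture): "location" ([column, row] in pixels: a listed point, or the origin of a listed thing).
The state is a dict: "time": time; "joint_positions": joint angles; "joint_vel": joint speeds; "joint_torque": joint torques, N m; "ee_pos": TCP position; "eef_rot": TCP orientation; "ft_force": force on the tool from outside, world axes, zero at the start; "torque": the same for the moment, N m; "width": finger opening in m.
Only numpy, scipy, OpenCV 4.12 (cv2) and the standard library are available. Lean on these libraries where they do the work, as an engineer would, in place of code of your own. Each camera call takes 0.05 s, during which the arm holds its last target. There are 200 camera calls.

## Task

Make the pearl drilling machine ready and start it, using only pushes and presses of the fingertips. First push the sheet-metal guard along the machine until it is fully home over the drills; then press the two small round start buttons on the control box down together, one with each fingertip, hold both down for two full seconds, and let go. Leave the mushroom stop button alone, and do not shift, lift or pick up anything else on the bench.

Things in the scene. Friction and masses are not known exactly. Their poses are not given: they have to be found in the camera images.
- machine: Pearl drilling machine, fixed: dark steel bed 110 x 300 mm (x by y), a green motor head 52 mm in diameter at each end (60 to 150 mm from the centre along y, top 104 mm above the bench). Origin: centre of its underside. x points away from the robot's side, y along the bed (robot's left at yaw 0), z up. A clamp handle 120 mm high stands behind the bed at x 80, y -70 mm.
- guard (a joint): Sliding guard: plain aluminium hood on the machine, 104 mm (x) by 80 mm (y), roof 150 mm above the bench. Value = opening in m: 0 closed (over the drills, at its stop), growing along the machine's +y, at most 0.08. Starts 40 to 70 mm open; about 2 N of friction plus light damping; stays where left. Close it by pushing its +y end wall along the machine's -y.
- guard_end (a point): Centre of the outer face of the guard's +y end wall, 129 mm above the bench; moves with the guard, axes as the machine's. The wall is 104 mm wide, from 108 to 150 mm above the bench; the hood is closed, with no edge to pinch. Beyond it (+y) is free space above the motor head.
- control_box: Grey control box, fixed, 120 x 130 x 50 mm (x, y, z). Origin: centre of its underside. x points away from the robot's side, y to the robot's left at yaw 0. Two round black start buttons stand side by side at x -25 mm, y +28 and -28 mm; the larger mushroom stop stands behind them at x +32 mm, y 0.
- start_left_top (a point): Centre of the top face of the left (+y of the box) start button: flat black cap 24 mm in diameter, its unpressed top 72 mm above the bench, in a steel collar 40 mm in diameter whose top is 62 mm above the bench. Moves with the cap; axes as the box's.
- start_right_top (a point): The same for the right (-y of the box) start button, 56 mm from the left one, centre to centre.
- start_left (a joint): How far the left start button is pressed, m: 0 up, 0.006 fully down. Springs back; it takes about 1.5 N to begin to move and 5 N to be fully down.
- start_right (a joint): How far the right start button is pressed, m: as the left.
- stop_top (a point): Centre of the top of the mushroom stop button: black domed cap 38 mm in diameter, top 80 mm above the bench. To be left alone.
- stop (a joint): How far the mushroom stop is pressed, m: 0 up, 0.004 fully down.
- sieve: Loose round steel sieve full of pearls, 210 mm in diameter, 55 mm high. Origin: centre of its underside. Bystander.
- pearl_cup: Loose small white cup with a few pearls, 52 mm in diameter, 35 mm high. Origin: centre of its underside. Bystander.
- tweezers: Loose steel tweezers lying flat, 128 mm long (x), 26 mm wide, 8 mm high. Origin: middle, on the bench. Bystander.
- bit_block: Loose wooden block 40 x 70 x 25 mm holding five upright drill bits (to 57 mm above the bench). Origin: centre of its underside. Bystander.
- sorting_tray: Loose clear plastic sorting tray 140 x 100 x 18 mm. Origin: centre of its underside. Bystander.
- case: Loose grey spectacle case 70 x 170 x 50 mm. Origin: centre of its underside. Bystander.
- jar: Loose jar, 60 mm in diameter, 85 mm high. Origin: centre of its underside. Bystander.
Things that resemble listed ones, but are neither listed nor needed, are in the scene too. Leave any purple look-alike of the control_box alone.

How it is judged:
On the way, in this order (a step that is already met when the one before it is completed fails the run):
1. the guard is pushed fully home (value of joint guard below 0.004 m), for 0.2 s.
2. both start buttons are held down together (value of joint each of start_left, start_right above 0.0035 m and value of joint guard below 0.005 m), for 1.7 s.
At the end, for the whole second after the job is handed in: The guard was pushed home (within 4 mm), then both start buttons were held at least 3.5 mm down at the same time for 1.7 s without a break; at the end the guard is still home (within 5 mm), both start buttons and the stop are up (within 1 mm), and nothing else has been moved by more than 15 mm (value of joint guard below 0.005 m and value of joint each of start_left, start_right, stop below 0.001 m); the robot touches nothing.
It fails at once if a start button is pressed while the guard is open (value of joint guard above 0.006 m and value of joint any of start_left, start_right above 0.003 m).
It fails at once if one start button is pressed (over 4 mm) without the other (under 1 mm) ((value of joint start_left above 0.004 m and value of joint start_right below 0.001 m) or (value of joint start_right above 0.004 m and value of joint start_left below 0.001 m)).
It fails at once if the mushroom stop is pressed (value of joint stop above 0.002 m).
It fails at once if anything loose on the bench is shifted, lifted or carried by more than 15 mm (distance of any of sieve, pearl_cup, tweezers, bit_block, sorting_tray, case, jar from where it was at the start of the episode above 0.015 m).
It also fails if it takes over 50 s, if anything falls off the work surface, if the arm or the gripper's body presses on something with over 40 N, if the wrist force passes 120 N, or if a joint passes its speed limit or range.

## Working session

There is one attempt and no reset: what is moved stays moved. The work goes in short steps, Python scripts to look and compute and a tool call to move; the robot and the scene stay as the last step left them, time stands still between calls to the robot, and variables do not carry over. Pictures are saved under pics/ and viewed, about 8 in all and at most 12, crops included, and the job is handed in when it is done.

Besides the shell and the picture viewer there is one more tool, called after "Request:" as name(argument=value, ...), one argument or row to a line, values as JSON. apply_moves: Moves the arm, as the interface text tells. Its arguments: {"type":"object","properties":{"commands":{"type":"array","items":{"type":"object","properties":{"rot":{"type":"array","items":{"type":"number"}},"linear":{"type":"array","items":{"type":"number"}},"grip":{"type":"number"}}}},"newtons":{"type":"number"}},"required":["commands"]}

```bash
mkdir -p pics; cat > h.py <<'E'
from bench import r
import numpy as np, cv2
def ray(c,uv):
    R=c["extrinsics"][:3,:3];t=c["extrinsics"][:3,3]
    d=R.T@np.linalg.inv(c["mtx"])@np.array([uv[0],uv[1],1.]);return -R.T@t,d
def at(c,uv,z):
    o,d=ray(c,uv);return o+d*(z-o[2])/d[2]
def px(c,p):
    p=c["extrinsics"]@np.append(p,1);q=c["mtx"]@p[:3];return q[:2]/q[2]
E
python3 - <<'E'
from h import *
Z=dict(machine=0,guard_end=.129,control_box=0,start_left_top=.072,start_right_top=.072,stop_top=.08)
for n in("scene","top"):
    c=r.camera(n);cv2.imwrite(f"pics/{n}0.png",c["frame"][:,:,::-1]);c["extrinsics"]=np.array(c["extrinsics"]);
    for k,z in Z.items():
        for d in r.spot_point(k,c)[:3]:print(n,k,np.round(d["location"]),round(d["p"],2),np.round(at(c,d["location"],z),3))
print(r.read_state())
E
```

```text
scene machine [373. 264.] 0.62 [0.616 0.09  0.   ]
scene guard_end [407. 202.] 0.78 [0.607 0.195 0.129]
scene control_box [170. 273.] 0.88 [ 0.324 -0.285  0.   ]
scene control_box [227. 318.] 0.6 [ 0.518 -0.255  0.   ]
scene start_left_top [227. 284.] 0.63 [ 0.494 -0.228  0.072]
scene start_left_top [168. 239.] 0.5 [ 0.295 -0.257  0.072]
scene start_right_top [149. 250.] 0.68 [ 0.297 -0.306  0.072]
scene start_right_top [203. 297.] 0.41 [ 0.49  -0.285  0.072]
scene stop_top [171. 258.] 0.62 [ 0.358 -0.283  0.08 ]
scene stop_top [226. 303.] 0.54 [ 0.541 -0.26   0.08 ]
top machine [278. 221.] 0.71 [0.61  0.103 0.   ]
top guard_end [238. 215.] 0.91 [0.611 0.193 0.129]
top control_box [422. 324.] 0.74 [ 0.32  -0.287  0.   ]
top control_box [410. 254.] 0.66 [ 0.513 -0.26   0.   ]
top start_left_top [416. 339.] 0.62 [ 0.29  -0.251  0.072]
top start_left_top [407. 261.] 0.41 [ 0.491 -0.236  0.072]
top start_left_top [416. 236.] 0.16 [ 0.554 -0.261  0.072]
top start_right_top [442. 336.] 0.62 [ 0.295 -0.319  0.072]
top stop_top [418. 237.] 0.74 [ 0.553 -0.264  0.08 ]
top stop_top [430. 313.] 0.45 [ 0.355 -0.288  0.08 ]
{'time': 0.7, 'joint_positions': array([ 1.18942093,  0.33216908, -0.06470369,  1.46009365,  0.02162088,
        1.34990345, -0.0884986 ]), 'joint_vel': array([-5.10531711e-04,  1.33917002e-03, -2.67944040e-05, -1.72084272e-04,
        2.13610257e-04, -1.08721555e-03, -4.85604911e-04]), 'joint_torque': array([-5.13920841e-04, -6.22904778e+01,  2.43724266e-02, -3.90063930e+01,
       -6.09636772e-02,  3.15236009e-02,  4.13621819e-05]), 'ee_pos': array([ 0.21947564, -0.58522144,  0.2395979 ]), 'eef_rot': array([9.83952005e-01, 1.78433317e-01, 1.14204426e-05, 5.99120090e-05]), 'ft_force': array([ 0.28587987,  0.09185067, -0.44233099]), 'torque': array([ 0.00996105, -0.00120182, -0.02976819]), 'width': 0.08704427837821917}
```

View pics/scene0.png

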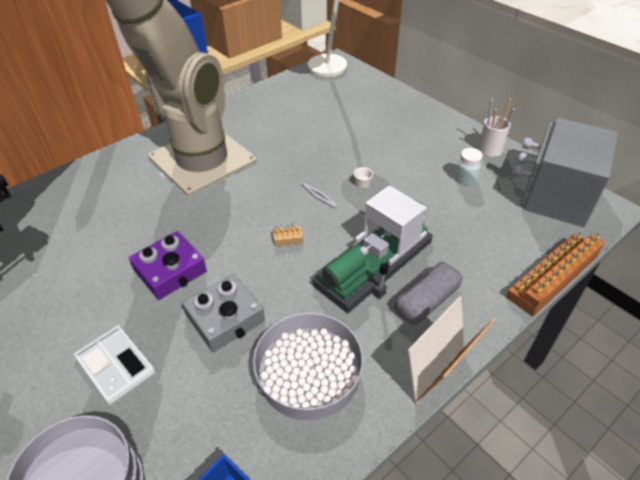

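View pics/top0.png

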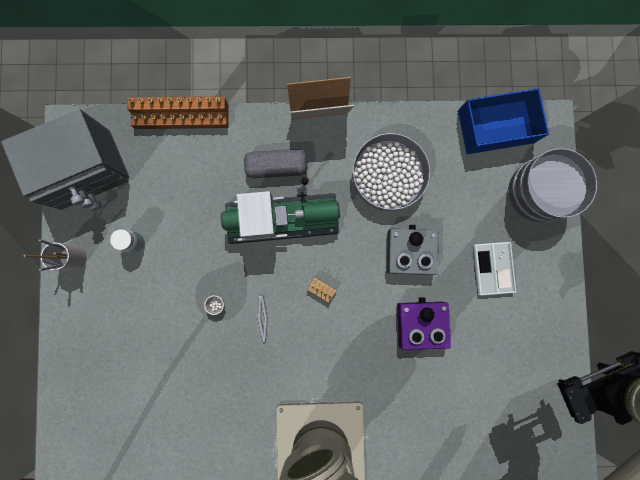

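Both views show two control boxes: the grey one at top (412,252) / scene (225,312), and a purple look-alike at top (424,325) / scene (168,263). I choose the grey box. The guard is the white/aluminium hood at top (255,214), with its +y end at the left, near (238,215). Next is one close crop to measure yaw and the buttons.

```bash
python3 - <<'E'
from h import *
c=r.camera("top");f=c["frame"][:,:,::-1]
a=cv2.resize(f[185:255,210:350],None,fx=5,fy=5,interpolation=cv2.INTER_CUBIC)
b=cv2.resize(f[220:285,375:450],None,fx=5,fy=5,interpolation=cv2.INTER_CUBIC)
im=np.zeros((a.shape[0]+b.shape[0]-100,700,3),np.uint8)
im=np.zeros((675,700,3),np.uint8);im[:350]=a;im[350:,:375]=b
cv2.imwrite("pics/crop.png",im[:600] if 0 else cv2.resize(im,None,fx=.85,fy=.85))
# edges of boxes: colour segmentation
hsv=cv2.cvtColor(c["frame"],cv2.COLOR_RGB2HSV)
g=cv2.inRange(hsv,(40,60,20),(90,255,255));g[:185]=0;g[255:]=0;g[:,:200]=0;g[:,360:]=0
print("green rect",cv2.minAreaRect(cv2.findNonZero(g)))
w=cv2.inRange(c["frame"],(185,185,185),(255,255,255));w[:185]=0;w[245:]=0;w[:,:225]=0;w[:,276:]=0
rc=cv2.minAreaRect(cv2.findNonZero(w));print("white",rc);
for p in cv2.boxPoints(rc):print(np.round(at(c,p,.15),4))
for n in("top","scene"):
    c=r.camera(n)
    for y in(260,):
        for p in([.491,-.236,.072],[.49,-.29,.072]):print(n,px(c,np.array(p)))
# ring circles in top
c=r.camera("top");gr=cv2.cvtColor(c["frame"],cv2.COLOR_RGB2GRAY)[220:285,375:450]
cc=cv2.HoughCircles(cv2.resize(gr,None,fx=5,fy=5,interpolation=cv2.INTER_CUBIC),cv2.HOUGH_GRADIENT,1,60,param1=100,param2=22,minRadius=20,maxRadius=55)
for q in cc[0]:
    uv=q[:2]/5-.4+[375,220];print(uv,q[2]/5,at(c,uv,.062),at(c,uv,.072))
E
```

```text
green rect ((280.019775390625, 217.20993041992188), (30.40679931640625, 116.42665100097656), 84.623291015625)
white ((253.637939453125, 215.1551971435547), (45.42588424682617, 35.128238677978516), 85.2363510131836)
[0.6598 0.1986 0.15  ]
[0.6657 0.1136 0.15  ]
[0.5547 0.1058 0.15  ]
[0.5491 0.1901 0.15  ]
top [407.1868329  260.88473396]
top [427.73065844 260.85440269]
scene [222.77913364 284.92305561]
scene [200.45066135 298.09811408]
[425.29999924 260.69999695] 7.28 [ 0.49081817 -0.28624195  0.062     ] [ 0.4905309  -0.28361932  0.072     ]
[415.69999695 238.70000076] 7.2400002 [ 0.54944974 -0.26294239  0.062     ] [ 0.54865523 -0.26052134  0.072     ]
[404.10000038 259.89999771] 7.1800003 [ 0.49404464 -0.23012679  0.062     ] [ 0.49372945 -0.22798963  0.072     ]
```

View pics/crop.png

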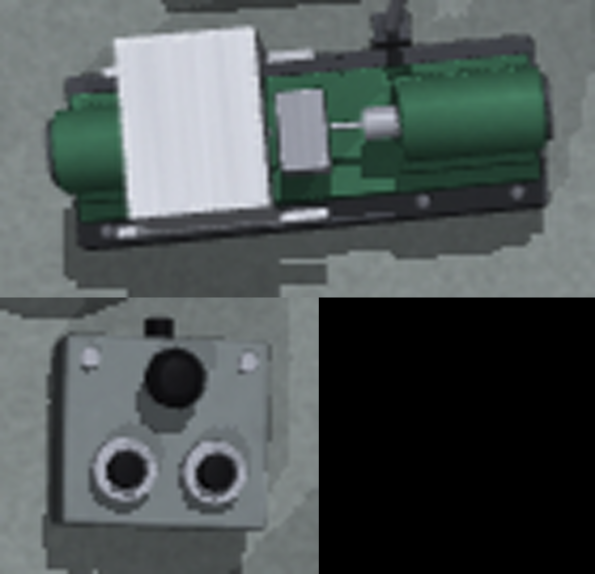

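The crop confirms the grey box, with start buttons at crop (126,469) and (214,474) and the stop at (175,378). The guard sits left of the drill centre. The collars measure 56.2 mm apart, box yaw is about -3.3° and machine yaw about +4.2°. Now I move above the space beyond the guard's +y wall with the fingers closed.

Request:
apply_moves(
  commands=[
    {"linear": [0.67, 1.0, 0.1], "rot": [0, 0, -0.091], "grip": 1},
    {"linear": [0.67, 1.0, 0.1], "rot": [0, 0, -0.091], "grip": 1},
    {"linear": [0.67, 1.0, 0.1], "rot": [0, 0, -0.091], "grip": 1},
    {"linear": [0.67, 1.0, 0.1], "rot": [0, 0, -0.091], "grip": 1},
    {"linear": [0.67, 1.0, 0.1], "rot": [0, 0, -0.091], "grip": 1},
    {"linear": [0.67, 1.0, 0.1], "rot": [0, 0, -0.091], "grip": 1},
    {"linear": [0.67, 1.0, 0.1], "rot": [0, 0, -0.091], "grip": 1},
    {"linear": [0.67, 1.0, 0.1], "rot": [0, 0, -0.091], "grip": 1},
    {"linear": [0.67, 1.0, 0.1], "rot": [0, 0, -0.091], "grip": 1},
    {"linear": [0.67, 1.0, 0.1], "rot": [0, 0, -0.091], "grip": 1},
  ],
)

```text
time: 1.9
ee_pos: [0.4197, -0.2864, 0.2695]
eef_rot: [0.999, 0.036, -0.0, 0.0]
ft_force: [1.1, -1.4, -0.2]
width: 0.0149
```

Request:
apply_moves(
  commands=[
    {"linear": [0.3, 0.9, 0], "rot": [0, 0, 0], "grip": 1},
    {"linear": [0.3, 0.9, 0], "rot": [0, 0, 0], "grip": 1},
    {"linear": [0.3, 0.9, 0], "rot": [0, 0, 0], "grip": 1},
    {"linear": [0.3, 0.9, 0], "rot": [0, 0, 0], "grip": 1},
    {"linear": [0.3, 0.9, 0], "rot": [0, 0, 0], "grip": 1},
    {"linear": [0.3, 0.9, 0], "rot": [0, 0, 0], "grip": 1},
    {"linear": [0.3, 0.9, 0], "rot": [0, 0, 0], "grip": 1},
  ],
)

```text
time: 2.6
ee_pos: [0.5112, -0.012, 0.2694]
eef_rot: [0.999, 0.039, 0.0, -0.001]
ft_force: [-0.6, -0.6, 0.0]
width: 0.0
```

Request:
apply_moves(
  commands=[
    {"linear": [0.3, 0.85, 0], "rot": [0, 0, 0], "grip": 1},
    {"linear": [0.3, 0.85, 0], "rot": [0, 0, 0], "grip": 1},
    {"linear": [0.3, 0.85, 0], "rot": [0, 0, 0], "grip": 1},
    {"linear": [0.3, 0.85, 0], "rot": [0, 0, 0], "grip": 1},
    {"linear": [0.3, 0.85, 0], "rot": [0, 0, 0], "grip": 1},
    {"linear": [0.3, 0.85, 0], "rot": [0, 0, 0], "grip": 1},
    {"linear": [0.3, 0.85, 0], "rot": [0, 0, 0], "grip": 1},
    {"linear": [0.3, 0.85, 0], "rot": [0, 0, 0], "grip": 1},
    {"linear": [0.3, 0.85, 0], "rot": [0, 0, 0], "grip": 1},
  ],
)

```text
time: 3.5
ee_pos: [0.6013, 0.2368, 0.2694]
eef_rot: [0.999, 0.035, 0.0, 0.001]
ft_force: [-0.1, -0.5, 0.3]
width: 0.0
```

Request:
apply_moves(
  commands=[
    {"linear": [0, 0.03, -0.1], "rot": [0, 0, 0], "grip": 1},
    {"linear": [0, 0.03, -0.2], "rot": [0, 0, 0], "grip": 1},
    {"linear": [0, 0.03, -0.3], "rot": [0, 0, 0], "grip": 1},
    {"linear": [0, 0.03, -0.36], "rot": [0, 0, 0], "grip": 1},
    {"linear": [0, 0.03, -0.4], "rot": [0, 0, 0], "grip": 1},
    {"linear": [0, 0.03, -0.42], "rot": [0, 0, 0], "grip": 1},
    {"linear": [0, 0.03, -0.42], "rot": [0, 0, 0], "grip": 1},
    {"linear": [0, 0.03, -0.42], "rot": [0, 0, 0], "grip": 1},
  ],
)

```text
time: 4.3
ee_pos: [0.6011, 0.2487, 0.1447]
eef_rot: [0.999, 0.036, 0.001, -0.0]
ft_force: [0.6, 0.3, 1.6]
width: 0.0002
```

```bash
python3 - <<'E'
from h import *
s=r.read_state();print(s["ee_pos"],s["ft_force"])
c=r.camera("scene");f=c["frame"][:,:,::-1]
cv2.imwrite("pics/pre.png",cv2.resize(f[120:320,290:490],None,fx=3,fy=3,interpolation=cv2.INTER_CUBIC))
E
```

```text
[0.60105523 0.24872433 0.14470102] [0.55644371 0.25785464 1.62543359]
```

View pics/pre.png

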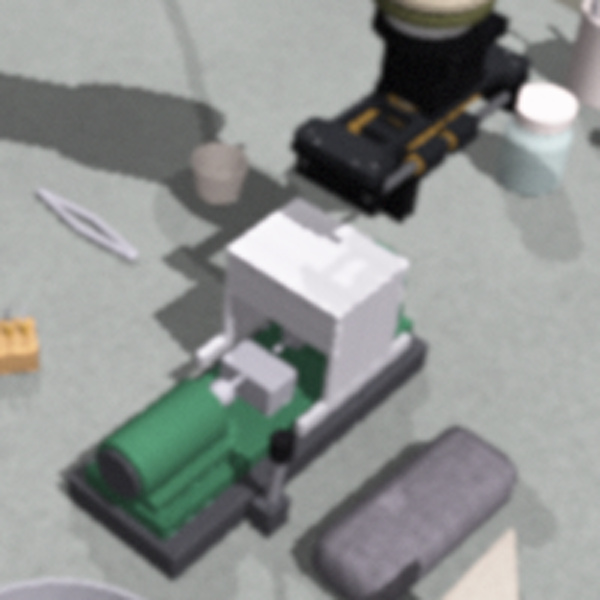

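The fingers are behind the guard's +y wall (crop ~(320,215)), clear above the motor head. Pushing along the machine's -y.

Request:
apply_moves(
  commands=[
    {"linear": [0.002, -0.03, 0]},
    {"linear": [0.004, -0.06, 0]},
    {"linear": [0.007, -0.09, 0]},
    {"linear": [0.009, -0.12, 0]},
    {"linear": [0.011, -0.15, 0]},
    {"linear": [0.013, -0.18, 0]},
    {"linear": [0.015, -0.21, 0]},
    {"linear": [0.018, -0.24, 0]},
    {"linear": [0.02, -0.27, 0]},
    {"linear": [0.02, -0.27, 0]},
  ],
)

```text
validation failed for argument at $.co...
```

Request:
apply_moves(
  commands=[
    {"linear": [0.001, -0.01, 0]},
    {"linear": [0.001, -0.02, 0]},
    {"linear": [0.002, -0.03, 0]},
    {"linear": [0.002, -0.03, 0]},
  ],
)

```text
validation failed for argument at $.co...
```

All fields are required, so I'm resending the push with rot and grip included.

Request:
apply_moves(
  commands=[
    {"linear": [0.002, -0.03, 0], "rot": [0, 0, 0], "grip": 1},
    {"linear": [0.004, -0.06, 0], "rot": [0, 0, 0], "grip": 1},
    {"linear": [0.007, -0.09, 0], "rot": [0, 0, 0], "grip": 1},
    {"linear": [0.009, -0.12, 0], "rot": [0, 0, 0], "grip": 1},
    {"linear": [0.011, -0.15, 0], "rot": [0, 0, 0], "grip": 1},
    {"linear": [0.013, -0.18, 0], "rot": [0, 0, 0], "grip": 1},
    {"linear": [0.015, -0.21, 0], "rot": [0, 0, 0], "grip": 1},
    {"linear": [0.018, -0.24, 0], "rot": [0, 0, 0], "grip": 1},
    {"linear": [0.02, -0.27, 0], "rot": [0, 0, 0], "grip": 1},
    {"linear": [0.02, -0.27, 0], "rot": [0, 0, 0], "grip": 1},
  ],
)

```text
time: 5.35
ee_pos: [0.6068, 0.1657, 0.1435]
eef_rot: [0.999, 0.035, -0.0, 0.001]
ft_force: [-0.6, -0.7, 0.4]
width: 0.0005
```

Request:
apply_moves(
  commands=[
    {"linear": [0.001, -0.01, 0], "rot": [0, 0, 0], "grip": 1},
    {"linear": [0.001, -0.02, 0], "rot": [0, 0, 0], "grip": 1},
    {"linear": [0.001, -0.02, 0], "rot": [0, 0, 0], "grip": 1},
  ],
)

```text
time: 5.65
ee_pos: [0.6068, 0.1616, 0.1436]
eef_rot: [0.999, 0.036, 0.0, 0.0]
ft_force: [-0.2, 0.6, 0.3]
width: 0.0006
```

Request:
apply_moves(
  commands=[
    {"linear": [0.001, -0.01, 0], "rot": [0, 0, 0], "grip": 1},
    {"linear": [0.001, -0.02, 0], "rot": [0, 0, 0], "grip": 1},
    {"linear": [0.001, -0.02, 0], "rot": [0, 0, 0], "grip": 1},
  ],
)

```text
time: 5.95
ee_pos: [0.6072, 0.1552, 0.1436]
eef_rot: [0.999, 0.036, 0.0, 0.0]
ft_force: [0.7, 1.9, -0.3]
width: 0.0006
```

```bash
python3 - <<'E'
from h import *
s=r.read_state();print(s["ee_pos"],s["ft_force"])
c=r.camera("scene");f=c["frame"][:,:,::-1]
cv2.imwrite("pics/push.png",cv2.resize(f[120:320,290:490],None,fx=3,fy=3,interpolation=cv2.INTER_CUBIC))
E
```

```text
[0.60722656 0.15520344 0.14358224] [ 0.69964909  1.94149728 -0.28601116]
```

View pics/push.png

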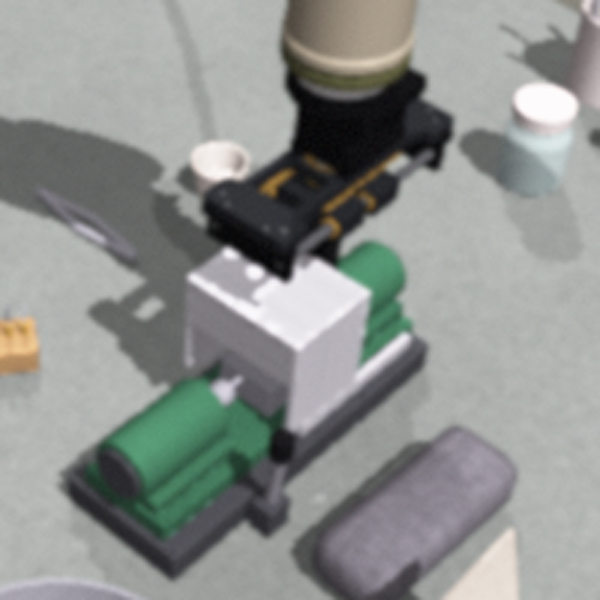

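The guard has moved with the push: its front face is now at crop (245,310), but the drills aren't fully covered. I continue gently towards the stop.

Request:
apply_moves(
  commands=[
    {"linear": [0.001, -0.01, 0], "rot": [0, 0, 0], "grip": 1},
    {"linear": [0.001, -0.02, 0], "rot": [0, 0, 0], "grip": 1},
    {"linear": [0.001, -0.02, 0], "rot": [0, 0, 0], "grip": 1},
  ],
)

```text
time: 6.3
ee_pos: [0.6075, 0.1491, 0.1436]
eef_rot: [0.999, 0.036, 0.0, 0.0]
ft_force: [0.1, 0.9, -0.5]
width: 0.0005
```

Request:
apply_moves(
  commands=[
    {"linear": [0.001, -0.01, 0], "rot": [0, 0, 0], "grip": 1},
    {"linear": [0.001, -0.02, 0], "rot": [0, 0, 0], "grip": 1},
    {"linear": [0.001, -0.02, 0], "rot": [0, 0, 0], "grip": 1},
  ],
)

```text
time: 6.6
ee_pos: [0.6078, 0.1431, 0.1436]
eef_rot: [0.999, 0.036, 0.0, 0.0]
ft_force: [-0.4, 1.6, 0.3]
width: 0.0001
```

Request:
apply_moves(
  commands=[
    {"linear": [0.001, -0.01, 0], "rot": [0, 0, 0], "grip": 1},
    {"linear": [0.001, -0.02, 0], "rot": [0, 0, 0], "grip": 1},
    {"linear": [0.001, -0.02, 0], "rot": [0, 0, 0], "grip": 1},
  ],
)

```text
time: 6.9
ee_pos: [0.6079, 0.1407, 0.1437]
eef_rot: [0.999, 0.038, 0.001, -0.002]
ft_force: [3.5, 10.7, -2.9]
width: 0.0002
```

Request:
apply_moves(
  commands=[
    {"linear": [0.001, -0.01, 0], "rot": [0, 0, 0], "grip": 1},
    {"linear": [0.001, -0.01, 0], "rot": [0, 0, 0], "grip": 1},
    {"linear": [0.001, -0.01, 0], "rot": [0, 0, 0], "grip": 1},
  ],
)

```text
time: 7.2
ee_pos: [0.6078, 0.1405, 0.1438]
eef_rot: [0.999, 0.039, 0.001, -0.004]
ft_force: [4.1, 17.8, -4.8]
width: 0.0005
```

The force rose to 18 N with no further motion, so the guard is home at its stop. Backing off, lifting and heading to the grey box while setting the finger spacing.

Request:
apply_moves(
  commands=[
    {"linear": [-0.004, 0.05, 0], "rot": [0, 0, 0], "grip": 1},
    {"linear": [-0.008, 0.12, 0], "rot": [0, 0, 0], "grip": 1},
    {"linear": [-0.008, 0.12, 0], "rot": [0, 0, 0], "grip": 1},
    {"linear": [-0.008, 0.12, 0.1], "rot": [0, 0, 0], "grip": 1},
    {"linear": [-0.008, 0.12, 0.25], "rot": [0, 0, 0], "grip": 1},
    {"linear": [-0.008, 0.12, 0.42], "rot": [0, 0, 0], "grip": 1},
    {"linear": [-0.008, 0.12, 0.42], "rot": [0, 0, 0], "grip": 1},
    {"linear": [-0.008, 0.12, 0.42], "rot": [0, 0, 0], "grip": 1},
  ],
)

```text
time: 8.0
ee_pos: [0.6065, 0.17, 0.2708]
eef_rot: [0.999, 0.036, 0.001, 0.0]
ft_force: [-0.7, -0.1, -0.7]
width: 0.0005
```

Request:
apply_moves(
  commands=[
    {"linear": [-0.2, -0.75, 0], "rot": [0, 0, -0.042], "grip": 0.05},
    {"linear": [-0.2, -0.75, 0], "rot": [0, 0, -0.042], "grip": 0.05},
    {"linear": [-0.2, -0.75, 0], "rot": [0, 0, -0.042], "grip": 0.05},
    {"linear": [-0.2, -0.75, 0], "rot": [0, 0, -0.042], "grip": 0.05},
    {"linear": [-0.2, -0.75, 0], "rot": [0, 0, -0.042], "grip": 0.05},
    {"linear": [-0.2, -0.75, 0], "rot": [0, 0, -0.042], "grip": 0.05},
    {"linear": [-0.2, -0.75, 0], "rot": [0, 0, -0.042], "grip": 0.05},
  ],
)

```text
time: 8.7
ee_pos: [0.5451, -0.0554, 0.2683]
eef_rot: [1.0, -0.031, -0.001, 0.0]
ft_force: [-0.2, 0.8, 0.1]
width: 0.04
```

Request:
apply_moves(
  commands=[
    {"linear": [-0.17, -0.67, -0.2], "rot": [0, 0, 0], "grip": 0.05},
    {"linear": [-0.17, -0.67, -0.2], "rot": [0, 0, 0], "grip": 0.05},
    {"linear": [-0.17, -0.67, -0.2], "rot": [0, 0, 0], "grip": 0.05},
    {"linear": [-0.17, -0.67, -0.2], "rot": [0, 0, 0], "grip": 0.05},
    {"linear": [-0.17, -0.67, -0.2], "rot": [0, 0, 0], "grip": 0.05},
    {"linear": [-0.17, -0.67, -0.2], "rot": [0, 0, 0], "grip": 0.05},
    {"linear": [-0.17, -0.67, -0.2], "rot": [0, 0, 0], "grip": 0.05},
    {"linear": [-0.17, -0.67, -0.2], "rot": [0, 0, 0], "grip": 0.05},
  ],
)

```text
time: 9.5
ee_pos: [0.4961, -0.2528, 0.2098]
eef_rot: [1.0, -0.028, 0.0, -0.0]
ft_force: [-0.2, 0.5, 1.3]
width: 0.0412
```

```bash
python3 - <<'E'
from h import *
from scipy.spatial.transform import Rotation as R
s=r.read_state();print(s["ee_pos"],s["ft_force"],s["width"],np.round(R.from_quat(s["eef_rot"]).as_matrix(),3))
c=r.camera("top");f=c["frame"]
w=cv2.inRange(f,(185,185,185),(255,255,255));w[:185]=0;w[245:]=0;w[:,:225]=0;w[:,310:]=0
print(cv2.minAreaRect(cv2.findNonZero(w)))
print([ (at(c,d["location"],.129),d["p"]) for d in r.spot_point("guard_end",c)])
cv2.imwrite("pics/g.png",cv2.resize(f[180:300,210:450,::-1],None,fx=3,fy=3,interpolation=cv2.INTER_CUBIC))
E
```

```text
[ 0.4960667  -0.2528125   0.20984957] [-0.15170804  0.47730704  1.31790368] 0.041231747680812565 [[ 0.998 -0.055  0.001]
 [-0.055 -0.998  0.   ]
 [ 0.001 -0.001 -1.   ]]
((266.95892333984375, 213.42971801757812), (44.395259857177734, 67.21092224121094), 78.11134338378906)
[(array([0.60796868, 0.12721943, 0.129     ]), 0.67)]
```

View pics/g.png

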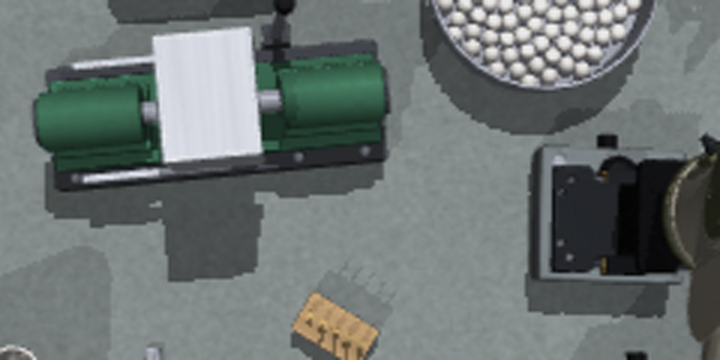

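The guard is centred between the motor heads (crop (208,95)), so it is home. The gripper is over the grey box at crop (610,215). Correcting by (-3.6, -5.2) mm and descending to about 13 mm above the caps for a look.

Request:
apply_moves(
  commands=[
    {"linear": [-0.012, -0.017, -0.1], "rot": [0, 0, 0], "grip": 0.05},
    {"linear": [-0.012, -0.017, -0.2], "rot": [0, 0, 0], "grip": 0.05},
    {"linear": [-0.012, -0.017, -0.28], "rot": [0, 0, 0], "grip": 0.05},
    {"linear": [-0.012, -0.017, -0.33], "rot": [0, 0, 0], "grip": 0.05},
    {"linear": [-0.012, -0.017, -0.36], "rot": [0, 0, 0], "grip": 0.05},
    {"linear": [-0.012, -0.017, -0.36], "rot": [0, 0, 0], "grip": 0.05},
    {"linear": [-0.012, -0.017, -0.36], "rot": [0, 0, 0], "grip": 0.05},
  ],
)

```text
time: 10.3
ee_pos: [0.492, -0.2604, 0.1025]
eef_rot: [1.0, -0.029, 0.001, 0.0]
ft_force: [0.7, 0.2, 0.1]
width: 0.0417
```

```bash
python3 - <<'E'
from h import *
s=r.read_state();print(s["ee_pos"],s["ft_force"],s["width"])
c=r.camera("scene");f=c["frame"]
for n in("start_left_top","start_right_top"):print(n,[(np.round(at(c,d["location"],.072),3),round(d["p"],2)) for d in r.spot_point(n,c)])
cv2.imwrite("pics/b.png",cv2.resize(f[240:360,160:290,::-1],None,fx=5,fy=5,interpolation=cv2.INTER_CUBIC))
E
```

```text
[ 0.49196595 -0.26035568  0.1025366 ] [0.68371813 0.23756234 0.080178  ] 0.04167956789722191
start_left_top [(array([ 0.283, -0.255,  0.072]), 0.64), (array([ 0.496, -0.225,  0.072]), 0.57)]
start_right_top [(array([ 0.298, -0.313,  0.072]), 0.58), (array([ 0.495, -0.284,  0.072]), 0.48)]
```

View pics/b.png

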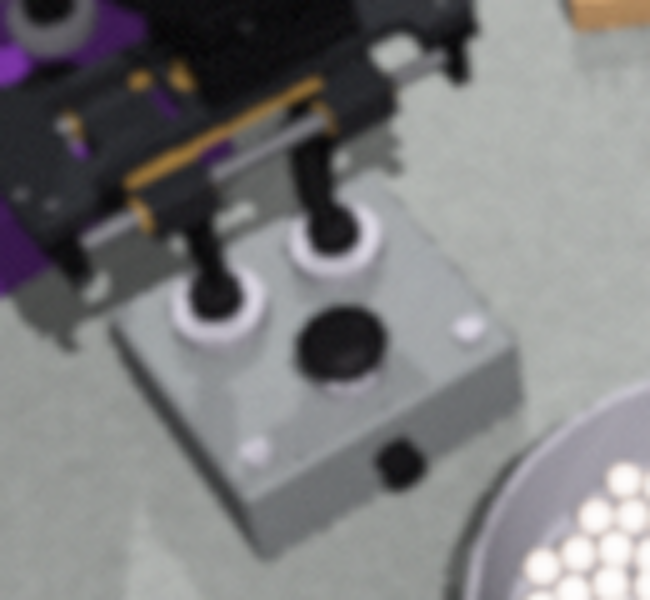

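Both fingertips hang over the two caps (crop (215,298) and (333,235)), clear of the stop at (340,340). I add a small centring shift and go down gently to contact.

Request:
apply_moves(
  commands=[
    {"linear": [0.004, 0.009, 0], "rot": [0, 0, 0], "grip": 0.05},
    {"linear": [0.004, 0.009, -0.02], "rot": [0, 0, 0], "grip": 0.05},
    {"linear": [0.004, 0.009, -0.035], "rot": [0, 0, 0], "grip": 0.05},
    {"linear": [0.004, 0.009, -0.045], "rot": [0, 0, 0], "grip": 0.05},
    {"linear": [0.004, 0.009, -0.05], "rot": [0, 0, 0], "grip": 0.05},
    {"linear": [0.004, 0.009, -0.05], "rot": [0, 0, 0], "grip": 0.05},
  ],
)

```text
time: 11.05
ee_pos: [0.4923, -0.2575, 0.0866]
eef_rot: [1.0, -0.03, -0.0, -0.0]
ft_force: [-2.0, 1.5, 5.1]
width: 0.0412
```

Request:
apply_moves(
  commands=[
    {"linear": [0, 0, -0.01], "rot": [0, 0, 0], "grip": 0.05},
    {"linear": [0, 0, -0.02], "rot": [0, 0, 0], "grip": 0.05},
    {"linear": [0, 0, -0.025], "rot": [0, 0, 0], "grip": 0.05},
    {"linear": [0, 0, -0.025], "rot": [0, 0, 0], "grip": 0.05},
  ],
)

```text
time: 11.45
ee_pos: [0.4927, -0.2576, 0.083]
eef_rot: [1.0, -0.03, -0.0, 0.001]
ft_force: [-18.1, 8.2, 45.3]
width: 0.0413
```

Bottomed out: tips are at 66 mm with both caps fully down, at a higher force than needed. Easing off by 1.5 mm and holding.

Request:
apply_moves(
  commands=[
    {"linear": [0, 0, 0.005], "rot": [0, 0, 0], "grip": 0.05},
    {"linear": [0, 0, 0.005], "rot": [0, 0, 0], "grip": 0.05},
    {"linear": [0, 0, 0.005], "rot": [0, 0, 0], "grip": 0.05},
    {"linear": [0, 0, 0.005], "rot": [0, 0, 0], "grip": 0.05},
    {"linear": [0, 0, 0.005], "rot": [0, 0, 0], "grip": 0.05},
    {"linear": [0, 0, 0.005], "rot": [0, 0, 0], "grip": 0.05},
    {"linear": [0, 0, 0.005], "rot": [0, 0, 0], "grip": 0.05},
    {"linear": [0, 0, 0.005], "rot": [0, 0, 0], "grip": 0.05},
    {"linear": [0, 0, 0.005], "rot": [0, 0, 0], "grip": 0.05},
    {"linear": [0, 0, 0.005], "rot": [0, 0, 0], "grip": 0.05},
    {"linear": [0, 0, 0.005], "rot": [0, 0, 0], "grip": 0.05},
    {"linear": [0, 0, 0.005], "rot": [0, 0, 0], "grip": 0.05},
    {"linear": [0, 0, 0.005], "rot": [0, 0, 0], "grip": 0.05},
    {"linear": [0, 0, 0.005], "rot": [0, 0, 0], "grip": 0.05},
    {"linear": [0, 0, 0.005], "rot": [0, 0, 0], "grip": 0.05},
    {"linear": [0, 0, 0.005], "rot": [0, 0, 0], "grip": 0.05},
    {"linear": [0, 0, 0.005], "rot": [0, 0, 0], "grip": 0.05},
    {"linear": [0, 0, 0.005], "rot": [0, 0, 0], "grip": 0.05},
    {"linear": [0, 0, 0.005], "rot": [0, 0, 0], "grip": 0.05},
    {"linear": [0, 0, 0.005], "rot": [0, 0, 0], "grip": 0.05},
  ],
)

```text
time: 13.45
ee_pos: [0.4926, -0.2576, 0.0832]
eef_rot: [1.0, -0.03, -0.0, 0.0]
ft_force: [-12.6, 6.5, 31.2]
width: 0.0413
```

Request:
apply_moves(
  commands=[
    {"linear": [0, 0, 0], "rot": [0, 0, 0], "grip": 0.05},
    {"linear": [0, 0, 0], "rot": [0, 0, 0], "grip": 0.05},
    {"linear": [0, 0, 0], "rot": [0, 0, 0], "grip": 0.05},
    {"linear": [0, 0, 0], "rot": [0, 0, 0], "grip": 0.05},
  ],
)

```text
time: 13.85
ee_pos: [0.4925, -0.2576, 0.0832]
eef_rot: [1.0, -0.03, -0.0, 0.0]
ft_force: [-12.4, 6.4, 31.4]
width: 0.0412
```

```bash
python3 - <<'E'
from h import *
s=r.read_state();print(s["torque"])
c=r.camera("scene");f=c["frame"]
cv2.imwrite("pics/p.png",cv2.resize(f[255:325,185:260,::-1],None,fx=8,fy=8,interpolation=cv2.INTER_CUBIC))
E
```

```text
[1.46566173e+00 3.00931776e+00 1.82818374e-03]
```

View pics/p.png

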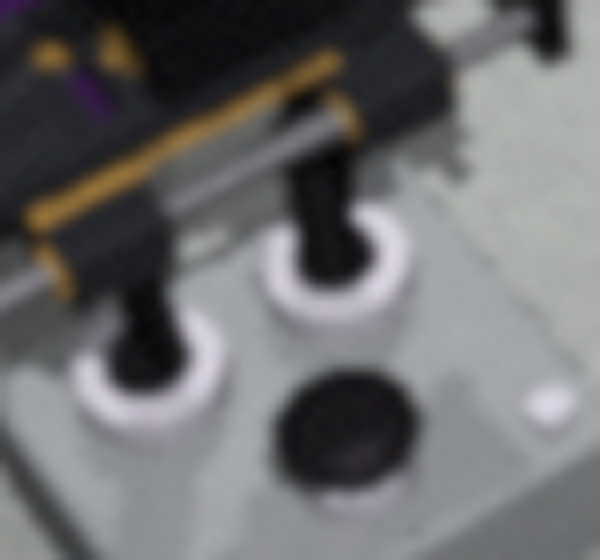

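Both fingertips are on their caps (crop (148,355) and (330,255)), and the caps are sunk towards the collars; the stop at (345,430) is untouched. Releasing straight up.

Request:
apply_moves(
  commands=[
    {"linear": [0, 0, 0.02], "rot": [0, 0, 0], "grip": 0.05},
    {"linear": [0, 0, 0.05], "rot": [0, 0, 0], "grip": 0.05},
    {"linear": [0, 0, 0.12], "rot": [0, 0, 0], "grip": 0.05},
    {"linear": [0, 0, 0.25], "rot": [0, 0, 0], "grip": 0.05},
    {"linear": [0, 0, 0.4], "rot": [0, 0, 0], "grip": 0.05},
    {"linear": [0, 0, 0.6], "rot": [0, 0, 0], "grip": 0.05},
    {"linear": [-0.3, -0.9, 0.6], "rot": [0, 0, 0], "grip": 0.05},
    {"linear": [-0.3, -0.9, 0.6], "rot": [0, 0, 0], "grip": 0.05},
    {"linear": [-0.3, -0.9, 0.6], "rot": [0, 0, 0], "grip": 0.05},
    {"linear": [-0.3, -0.9, 0.6], "rot": [0, 0, 0], "grip": 0.05},
    {"linear": [-0.3, -0.9, 0.6], "rot": [0, 0, 0], "grip": 0.05},
    {"linear": [-0.3, -0.9, 0.6], "rot": [0, 0, 0], "grip": 0.05},
    {"linear": [-0.3, -0.9, 0.6], "rot": [0, 0, 0], "grip": 0.05},
    {"linear": [-0.3, -0.9, 0.6], "rot": [0, 0, 0], "grip": 0.05},
    {"linear": [-0.3, -0.9, 0.6], "rot": [0, 0, 0], "grip": 0.05},
  ],
)

```text
time: 15.4
ee_pos: [0.4034, -0.5264, 0.2605]
eef_rot: [1.0, -0.029, 0.0, -0.0]
ft_force: [0.4, 1.3, 0.2]
width: 0.0414
```

```bash
python3 - <<'E'
from h import *
s=r.read_state();print(s["time"],s["ee_pos"],s["ft_force"])
a=cv2.imread("pics/top0.png");f=np.ascontiguousarray(r.camera("top")["frame"][:,:,::-1])
d=cv2.absdiff(a,f).max(2)
cv2.imwrite("pics/end.png",np.hstack([f[80:380,200:600],cv2.cvtColor(d,cv2.COLOR_GRAY2BGR)[80:380,200:600]]))
E
```

```text
15.4 [ 0.40344214 -0.52641448  0.260505  ] [0.38628679 1.28780045 0.16972866]
```

View pics/end.png

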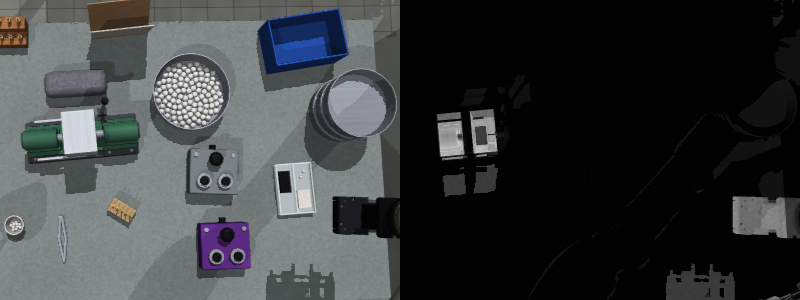

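The difference image shows only the guard, the arm and shadows changed; buttons and loose items look as they did at the start.

```bash
python3 -c "from bench import r;print(r.close_job())"
```

```text
the job is handed in; nothing more can be done
None
```

I closed the guard, pressed and held both start buttons on the grey control box, and handed the job in at about 15.5 s. No verdict was reported. The joint values can't be read directly, so the checks below come from force, position and pictures.

- **Guard:** I pushed it along the machine until it hit its stop. The force rose to 18 N with no further movement, and the picture shows it centred between the motor heads.
- **Start buttons:** I pressed both together, one with each fingertip, down to about 66 mm, which is the bottom of their travel. I held them there for about 2.5 s, then lifted straight up.
- **Other things on the bench:** Comparing the top view before and after, only the guard, the arm and shadows changed. The start buttons, the stop and the bystanders looked the same as at the start, and the wrist force was back to about zero.
- **Pressing force:** It briefly peaked at about 50 N total at the wrist (45 N of it downward), more than I intended. I eased off to about 31 N downward for the hold, and it stayed below the 120 N wrist limit.

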